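Fold the grill tools and pack them in their case

TASK

Pack up the two folding grill tools. Fold the turner's handle fully down over its blade and fold the knife's blade fully shut into its handle, then lay each tool flat on the floor of the open case, one in each bay. Set the tools down rather than dropping them, and do not disturb the plate, the oil bottle and the salt shaker.

Things in the scene. Friction and masses are not known exactly. Their poses are not given: they have to be found in the camera images.
- case: Black plastic tool case lying open, fixed. Base tray 192 (x) by 226 (y) by 36 mm high; floor and walls 6 mm thick; a 6 mm divider along x, 33 mm high, makes two equal bays, each 180 (x) by 104 (y) mm and 30 mm deep. Origin: centre of the base's underside, z up. The lid, a like tray, lies open at +x (not used). A carrying handle sticks out 32 mm at -x, 24 mm high.
- case_bay0 (a point): Centre of the floor of the bay on the case's +y side, 6 mm above the table, axes as the case.
- case_bay1 (a point): Centre of the floor of the bay on the case's -y side, 6 mm above the table, axes as the case.
- knife: Loose folding carving knife lying on its side. Dark wooden handle 140 mm long (its x), 34 mm wide (y), 20 mm thick; origin: centre of the handle's underside, z up. The blade pivots near the +x end and folds into the slot in the +y side. Folded, the blade lies between x -47 and +58 with its back flush with that side (y +17). 210 g, give or take a quarter.
- knife_blade (a joint): Knife blade angle: 0 = folded shut (stop), 3.0 rad = full open, nearly in line with the handle. In the knife's frame the blade points from the pivot along (-cos q, sin q) and its back faces (sin q, cos q). Smooth hinge (0.01 N m, no spring): it stays where left, and a light push turns the blade without sliding the knife.
- knife_pivot (a point): Blade pivot, in the knife frame at x +58, y 0, z +10 mm; the pivot axis is the knife's z.
- knife_spine (a point): Point on the back (blunt edge) of the blade, the edge to push when folding: 75 mm along the blade from the pivot and 17 mm to the side of the line through the pivot. The blade is 105 mm long from the pivot, 22 mm wide, 3 mm thick, its mid-plane 10 mm above the table. Pinching the nearly shut knife across the handle's sides presses the blade home.
- turner: Loose folding turner (spatula). Slotted steel blade 110 mm long (its x, -55 to +55), 90 mm wide (y), 2.5 mm thick, flat on the table; origin: centre of its underside, z up. Behind it (x -76 to -54) a bracket, 33 mm wide and 20 mm high, holds the handle's hinge. Folded it spans x -76 to +79, 22 mm high. Blade and bracket 170 g, give or take a seventh; handle 45 g.
- turner_handle (a joint): Turner handle angle: 0 = folded flat over the blade towards +x (stop), pi/2 = upright, 2.62 rad = full open, leaning back to -x. In the turner's frame the handle points from the hinge along (x, z) = (cos q, sin q). Stiff hinge (0.08 N m, no spring): it stays where left, also shut when the turner is lifted by its handle.
- turner_hinge (a point): Handle hinge, in the turner frame at x -66, y 0, z +14 mm; its axis is the turner's y.
- turner_handle_end (a point): Free end of the turner's handle on its centre line, 145 mm from the hinge. The dark wooden grip, 26 mm wide and 16 mm thick, is the last 106 mm; nearer the hinge is a steel strip 20 mm wide, 5 mm thick. Folded, the grip lies from x -27 to +79 mm, 6 to 22 mm above the table.
- plate: Loose white plate, 180 mm across, 20 mm high, to the right (-y) of the tools; bystander, origin under its centre.
- oil: Loose yellow oil bottle, 64 mm across and 190 mm high, beyond and left (+y) of the tools; bystander, origin under its centre.
- salt: Loose metal salt shaker, 48 mm across and 87 mm high, beyond the tools on the right (-y); bystander, origin under its centre.
Mind the look-alikes: they are no part of the job. Several things have the shape of the knife; the one meant has the colours described above.

How it is judged:
On the way, in this order (a step that is already met when the one before it is completed fails the run):
1. a tool is folded shut ((value of joint knife_blade below 0.12 rad or value of joint turner_handle below 0.1 rad)), for 0.2 s.
2. a folded tool lies flat in a bay (((value of joint knife_blade below 0.12 rad and x of knife in the frame of case_bay0 between -0.03 and 0.03 m and y of knife in the frame of case_bay0 between -0.04 and 0.04 m and z of knife in the frame of case_bay0 between -0.004 and 0.006 m and angle between knife's own z axis and vertical below 0.08 rad) or (value of joint knife_blade below 0.12 rad and x of knife in the frame of case_bay1 between -0.03 and 0.03 m and y of knife in the frame of case_bay1 between -0.04 and 0.04 m and z of knife in the frame of case_bay1 between -0.004 and 0.006 m and angle between knife's own z axis and vertical below 0.08 rad) or (value of joint turner_handle below 0.1 rad and x of turner in the frame of case_bay0 between -0.03 and 0.03 m and y of turner in the frame of case_bay0 between -0.04 and 0.04 m and z of turner in the frame of case_bay0 between -0.004 and 0.006 m and angle between turner's own z axis and vertical below 0.08 rad) or (value of joint turner_handle below 0.1 rad and x of turner in the frame of case_bay1 between -0.03 and 0.03 m and y of turner in the frame of case_bay1 between -0.04 and 0.04 m and z of turner in the frame of case_bay1 between -0.004 and 0.006 m and angle between turner's own z axis and vertical below 0.08 rad))), for 0.2 s.
At the end, for the whole second after the job is handed in: Both tools are folded shut (knife blade within 0.12 rad of its stop, turner handle within 0.10 rad), one in each bay, in either order and either way round, each lying flat on the bay's floor (underside within 6 mm of it, tilted less than 0.08 rad, wholly inside the walls), released and at rest ((((value of joint knife_blade below 0.12 rad and x of knife in the frame of case_bay0 between -0.03 and 0.03 m and y of knife in the frame of case_bay0 between -0.04 and 0.04 m and z of knife in the frame of case_bay0 between -0.004 and 0.006 m and angle between knife's own z axis and vertical below 0.08 rad) and (value of joint turner_handle below 0.1 rad and x of turner in the frame of case_bay1 between -0.03 and 0.03 m and y of turner in the frame of case_bay1 between -0.04 and 0.04 m and z of turner in the frame of case_bay1 between -0.004 and 0.006 m and angle between turner's own z axis and vertical below 0.08 rad)) or ((value of joint knife_blade below 0.12 rad and x of knife in the frame of case_bay1 between -0.03 and 0.03 m and y of knife in the frame of case_bay1 between -0.04 and 0.04 m and z of knife in the frame of case_bay1 between -0.004 and 0.006 m and angle between knife's own z axis and vertical below 0.08 rad) and (value of joint turner_handle below 0.1 rad and x of turner in the frame of case_bay0 between -0.03 and 0.03 m and y of turner in the frame of case_bay0 between -0.04 and 0.04 m and z of turner in the frame of case_bay0 between -0.004 and 0.006 m and angle between turner's own z axis and vertical below 0.08 rad))) and linear speed of each of knife, turner below 0.02 m/s); the robot touches nothing.
It fails at once if the plate is disturbed (moved more than 30 mm or tipped) (distance of plate from where it was at the start of the episode above 0.03 m or angle between plate's own z axis and vertical above 0.3 rad).
It fails at once if the oil bottle is disturbed (moved more than 30 mm or tipped) (distance of oil from where it was at the start of the episode above 0.03 m or angle between oil's own z axis and vertical above 0.3 rad).
It fails at once if the salt shaker is disturbed (moved more than 30 mm or tipped) (distance of salt from where it was at the start of the episode above 0.03 m or angle between salt's own z axis and vertical above 0.3 rad).
It fails at once if the knife is dropped (falls faster than 0.7 m/s, about 25 mm, with no finger on it) (linear speed of knife above 0.7 m/s and contact force between knife and the fingers below 0.01 N).
It fails at once if the turner is dropped (falls faster than 0.7 m/s, about 25 mm, with no finger on it) (linear speed of turner above 0.7 m/s and contact force between turner and the fingers below 0.01 N).
It also fails if it takes over 69 s, if anything falls off the work surface, if the arm or the gripper's body presses on something with over 40 N, if the wrist force passes 120 N, or if a joint passes its speed limit or range.

ROBOT

A 6-joint arm with a two-finger parallel gripper is mounted at the origin on the work surface. World frame = base frame: x ahead of the robot, y to its left, z up, the work surface at z = 0. Lengths are in m, angles in rad, forces in N, time in s.
With the tool pointing down it reaches from about 0.375 to 0.975 m from the base axis. Payload 3.8 kg.
Tool frame: the origin (TCP) lies at the very end of the fingers, on their centre line; the grasp point (between the pads) lies robot.grip_depth behind it (robot.grip_depth is the distance from the TCP to the grasp point, in m); x points along the fingers, z is the direction in which the jaws open and shut, and the axes are right-handed (so a half turn about x gives the same grasp; the last joint's range is limited). The gripper opens to 88 mm and grips with 3 to 60 N. Pads are 18 mm wide; open, the fingers measure 123 mm over their backs; the gripper's body (75 mm by 187 mm) begins 45 mm behind the grasp point.
Start: joints at [1.081, 0.264, 1.604, -0, 1.274, -0.037], TCP at [0.295, 0.607, 0.239] pointing down, gripper open.
Joint ranges: [-2.63, 2.63], [-0.94, 2.18], [0.31, 2.57], [-1.31, 4.45], [0, 2.66], [-2.55, 2.55]. Speed limits (rad/s): [2.57, 2.57, 3.14, 3.14, 3.14, 3.14].

INTERFACE

Orientations are given as a unit quaternion [x, y, z, w].
In Python, from rig import robot, viewer gives the robot as it stands. Calls block until the motion is done:
- robot.move_to(position, orientation): joint-space move of the TCP to a pose.
- robot.move_l(position, rot=None, vel=0.15): straight line of the TCP; rot=None keeps the orientation; vel is the mean speed in m/s.
- robot.move_joints(angles): joint-space move.
- robot.open_jaws() and robot.close(effort=None): open the fingers fully, or close them until they stop; effort is the grip in N (None keeps the last).
- robot.hold(seconds).
- robot.solve_ik(position, orientation): joint angles nearest the present ones, or None.
- robot.observe(): the state.
- viewer.camera(name): name is "scene" or "top" or "wrist"; returns a dict with "color" (420x560x3 uint8, red, green, blue), "fx", "fy", "cx", "cy" (pixels), "rvec" (rotation vector, rad) and "tvec" (3), from world to camera coordinates, as OpenCV has them; the wrist camera has in their place "hand_eye" (4x4, takes a point from camera to tool coordinates, whose origin is the TCP and whose axes are the tool frame's). Camera axes: x right, y down, z forward; pixel columns grow to the right and rows downward; lengths in m; the calibration is good to about 2 mm. The wrist camera is an equidistant fisheye: a pixel r from the principal point sees the ray r / f radians off the axis. A picture is of the moment at which its call begins: read the wrist's pose just before it. There is no depth.
A pose or a line that the arm cannot do raises robot.PlanningError and nothing moves.
- robot.finish_job(): hands the job in, once; it reports no verdict.
The state is a dict: "time_s": time; "joint_positions": joint angles; "dq": joint speeds; "effort": joint torques, N m; "eef_pos": TCP position; "tcp_rot": TCP orientation; "ft_force": force on the tool from outside, world axes, zero at the start; "wrist_torque": the same for the moment, N m; "width": finger opening in m.
Only numpy, scipy, OpenCV 4.12 (cv2) and the standard library are available. Lean on these libraries where they do the work, as an engineer would, in place of code of your own. Each camera call takes 0.05 s, during which the arm holds its last target. There are 200 camera calls.

## Working session

There is one attempt and no reset: what is moved stays moved. The work goes in short steps, each a Python script; the robot and the scene stay as the last script left them, time stands still between calls to the robot, and variables do not carry over. Pictures are saved under pics/ and viewed, about 8 in all and at most 12, crops included, and the job is handed in when it is done.

```bash
ls; mkdir -p pics
python3 - <<'E'
from rig import robot, viewer
import cv2,numpy as np
for n in("scene","top"):
    c=viewer.camera(n); cv2.imwrite(f"pics/{n}0.png",c["color"][:,:,::-1])
    print(n,{k:np.round(v,4).tolist() for k,v in c.items() if k!="color"})
print(robot.grip_depth, robot.observe())
a=cv2.imread("pics/scene0.png");b=cv2.imread("pics/top0.png")
E
```

```text
pics
scene {'fx': 411.5145, 'fy': 411.5145, 'cx': 276.7446, 'cy': 205.994, 'rvec': [1.3131, 2.3125, -0.8392], 'tvec': [0.297, -0.2936, 1.494]}
top {'fx': 502.8914, 'fy': 502.8914, 'cx': 284.9621, 'cy': 205.8734, 'rvec': [2.1476, -2.1297, 0.1922], 'tvec': [-0.049, 0.5279, 1.612]}
0.0187 {'time_s': 0.1, 'joint_positions': array([ 1.08110068e+00,  2.64654417e-01,  1.60521481e+00, -3.56052178e-05,
        1.27378296e+00, -3.68843344e-02]), 'dq': array([ 0.00144806, -0.00294769, -0.00255577, -0.00052852,  0.00179782,
       -0.00208748]), 'effort': array([ 1.81169216e-04, -5.03620076e+01, -3.58070540e+01,  7.30673410e-02,
        2.33114051e-02, -6.96236020e-05]), 'eef_pos': array([0.29500092, 0.60638932, 0.23754055]), 'tcp_rot': array([-0.37537808,  0.60010081,  0.37463095,  0.59885053]), 'ft_force': array([0.26234583, 0.56152186, 0.16465752]), 'wrist_torque': array([ 0.02229783, -0.04144165,  0.00616686]), 'width': 0.0885842107701701}
```

View pics/top0.png

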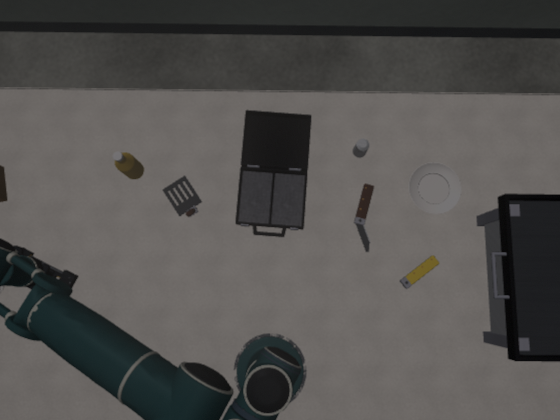

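View pics/scene0.png

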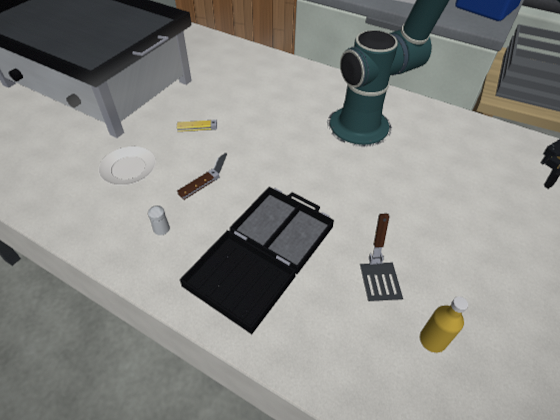

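The top view shows knife-shaped things at (364,205), with a brown handle and blade towards (366,245), and at (420,272), with a yellow handle. The brown one fits the description. The turner is at (182,196) and the case tray at (272,198). I'll check the choice in a close crop.

```bash
cat > h.py <<'E'
import numpy as np,cv2
from rig import robot,viewer
from scipy.spatial.transform import Rotation as R
def cam(n):
    p=robot.observe(); c=viewer.camera(n); c["bgr"]=np.ascontiguousarray(c["color"][:,:,::-1])
    if n=="wrist":
        T=np.eye(4);T[:3,:3]=R.from_quat(p["tcp_rot"]).as_matrix();T[:3,3]=p["eef_pos"]
        T=T@np.array(c["hand_eye"]); c["Rw"]=T[:3,:3];c["o"]=T[:3,3]
    else:
        Rm=R.from_rotvec(np.ravel(c["rvec"])).as_matrix();c["Rw"]=Rm.T;c["o"]=-Rm.T@np.ravel(c["tvec"])
    c["fish"]=n=="wrist"; return c
def ray(c,uv):
    uv=np.atleast_2d(np.asarray(uv,float)); x=(uv[:,0]-c["cx"])/c["fx"];y=(uv[:,1]-c["cy"])/c["fy"]
    if c["fish"]:
        th=np.hypot(x,y)+1e-12; d=np.c_[x/th*np.sin(th),y/th*np.sin(th),np.cos(th)]
    else: d=np.c_[x,y,np.ones(len(x))]
    return d@c["Rw"].T
def onz(c,uv,z):
    d=ray(c,uv); return c["o"]+d*((z-c["o"][2])/d[:,2])[:,None]
def proj(c,P):
    q=(np.atleast_2d(P)-c["o"])@c["Rw"]
    if c["fish"]:
        r=np.hypot(q[:,0],q[:,1])+1e-12;th=np.arctan2(r,q[:,2]);x,y=q[:,0]/r*th,q[:,1]/r*th
    else:x,y=q[:,0]/q[:,2],q[:,1]/q[:,2]
    return np.c_[x*c["fx"]+c["cx"],y*c["fy"]+c["cy"]]
def tri(c1,u1,c2,u2):
    a,b=ray(c1,u1)[0],ray(c2,u2)[0]; s=np.linalg.lstsq(np.c_[a,-b],c2["o"]-c1["o"],rcond=None)[0]
    p,q=c1["o"]+s[0]*a,c2["o"]+s[1]*b; return (p+q)/2,np.linalg.norm(p-q)
def down(yaw):
    "tool pointing down, jaws opening along (cos yaw, sin yaw)"
    z=np.array([np.cos(yaw),np.sin(yaw),0]);x=np.array([0,0,-1.]);return R.from_matrix(np.c_[x,np.cross(z,x),z]).as_quat()
E
python3 - <<'E'
from h import *
t,s=cam("top"),cam("scene")
k=lambda im,x,y,w,h,f:cv2.convertScaleAbs(cv2.resize(im[y:y+h,x:x+w],None,fx=f,fy=f,interpolation=cv2.INTER_CUBIC),alpha=1.6)
a=np.hstack([k(t["bgr"],330,170,60,90,3.3333)[:300,:200],k(t["bgr"],150,160,60,90,3.3333)[:300,:200],k(t["bgr"],225,160,90,90,3.3333)[:300,:300]])
b=np.hstack([k(s["bgr"],165,145,70,60,5)[:300,:350],k(s["bgr"],345,205,70,60*1+40,3)[:300,:210],np.zeros((300,140,3),np.uint8)])
cv2.imwrite("pics/m1.png",np.vstack([a,b]))
for n,p,z in[("knife",(364,205),.02),("bladeK",(367,248),.01),("turner",(182,196),0),("case",(271,198),.03),("plate",(436,188),.02),("yellow",(420,272),.01),("salt",(360,152),0),("oil",(135,172),0)]:
    print(n,onz(t,p,z).round(3))
E
```

```text
knife [[ 0.538 -0.31   0.02 ]]
bladeK [[ 0.395 -0.319  0.01 ]]
turner [[0.567 0.304 0.   ]]
case [[0.557 0.002 0.03 ]]
plate [[ 0.598 -0.554  0.02 ]]
yellow [[ 0.317 -0.492  0.01 ]]
salt [[ 0.727 -0.303  0.   ]]
oil [[0.648 0.467 0.   ]]
```

View pics/m1.png

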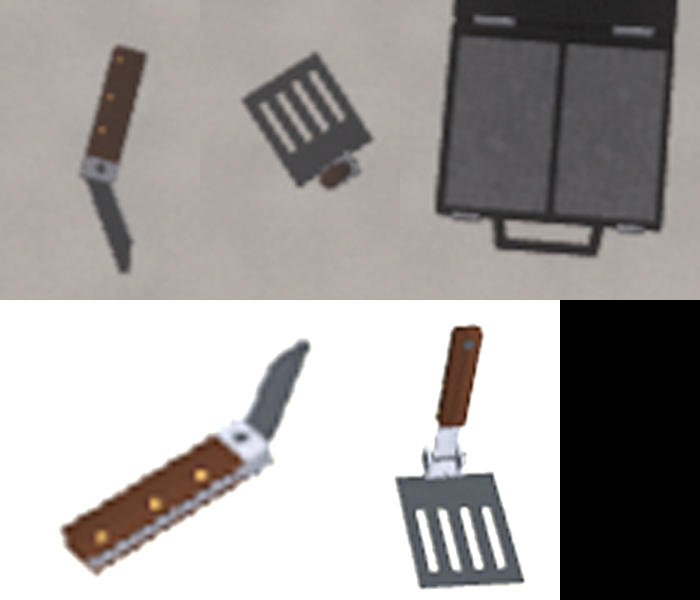

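Crop check: the knife at top (364,205) has the brown handle, brass rivets and grey blade swung about 2.5 rad open, so it is the right one. The turner's handle is nearly upright. Next I measure everything to the centimetre level, using masks and both views, and check the API's docs.

The top image is too dark and coarse for these masks, so I'll use wrist views from close by.

Run:
```python
from h import *
import pickle
q=down(np.pi/2)
q=q if robot.solve_ik([.52,.2,.33],q) is not None else down(-np.pi/2)
out={}
for n,p in(("tur",[.5,.27,.33]),("case",[.5,0,.33]),("kni",[.47,-.29,.33])):
    robot.move_to(p,q); robot.hold(.3); c=cam("wrist"); out[n]=c; cv2.imwrite(f"pics/w_{n}.png",c["bgr"])
    o=robot.observe(); print(n,o["eef_pos"].round(4),o["joint_positions"].round(2),o["time_s"])
print(c["fx"],c["cx"],c["cy"],np.round(c["hand_eye"],3).tolist())
pickle.dump(out,open("w1.pkl","wb"))
cv2.imwrite("pics/m2.png",np.vstack([np.hstack([out["tur"]["bgr"],out["kni"]["bgr"]]),np.hstack([out["case"]["bgr"],0*out["case"]["bgr"]])])[:,:,:][::1,::1])
im=cv2.imread("pics/m2.png"); cv2.imwrite("pics/m2.png",cv2.resize(im,(800,600)))
```

```text
tur [0.4998 0.2705 0.3298] [ 0.45  0.02  1.72  0.    1.41 -1.12] 2.15
case [0.5001 0.0008 0.3299] [-0.05 -0.12  1.84  0.    1.41 -1.62] 3.55
kni [ 0.4704 -0.2892  0.3301] [-0.6  -0.01  1.75  0.    1.41 -2.17] 5.025
325.19226210127806 285.29477916890266 208.5769342774924 [[0.001, -0.284, 0.959, -0.147], [-0.001, -0.959, -0.284, 0.073], [1.0, -0.0, -0.002, 0.001], [0.0, 0.0, 0.0, 1.0]]
```

View pics/m2.png

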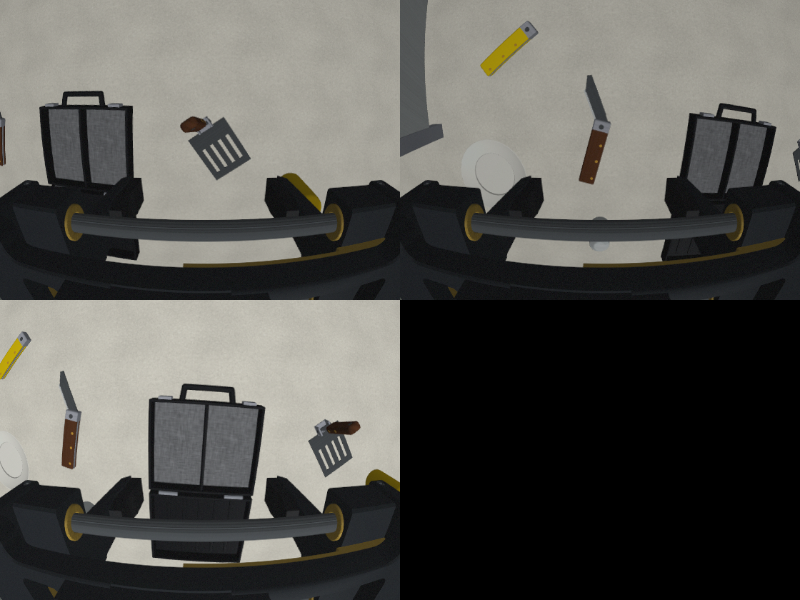

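The wrist views show, at montage pixels, the turner blade (219,148) and its grip (195,124), knife handle (593,152) and blade (595,98), and the case tray (206,445). All are clear, so I'll fit them.

```bash
cat > seg.py <<'E'
from h import *
def comp(c,roi,f):
    x,y,w,h=roi; im=c["bgr"][y:y+h,x:x+w].astype(int); hsv=cv2.cvtColor(c["bgr"][y:y+h,x:x+w],cv2.COLOR_BGR2HSV).astype(int)
    m=cv2.morphologyEx(f(im,hsv).astype(np.uint8),cv2.MORPH_CLOSE,np.ones((3,3))); n,l,st,ce=cv2.connectedComponentsWithStats(m)
    i=1+np.argmax(st[1:,4]); return np.argwhere(l==i)[:,::-1]+[x,y]
brown=lambda im,h:(im[...,2]-im[...,0]>25)
grey=lambda im,h:(h[...,2]<115)&(abs(im[...,2]-im[...,0])<20)
def rect(P):
    "metric rectangle of xy points: centre, (long,short), long-axis direction angle"
    (c,(w,h),a)=cv2.minAreaRect((P[:,:2]*1000).astype(np.float32)); a=np.radians(a)
    if w<h: w,h,a=h,w,a+np.pi/2
    return np.array(c)/1000,(w,h),a
E
python3 - <<'E'
from seg import *
import pickle
w=pickle.load(open("w1.pkl","rb"))
def show(n,c,p,z):
    r=rect(onz(c,p,z)); print(n,len(p),p.min(0),p.max(0),"c",r[0].round(4),"size",np.round(r[1],1),"ang",round(r[2],3)); return r
k=w["kni"]
show("knife handle",k,comp(k,(230,150,80,120),brown),.02)
show("knife blade",k,comp(k,(245,90,60,78),grey),.0115)
b=comp(k,(245,90,60,78),grey); P=onz(k,b,.0115); print("tip",P[np.argmin(P[:,0])].round(4))
t=w["tur"]
show("turner blade",t,comp(t,(255,155,110,105),grey),.0025)
g=comp(t,(240,150,60,45),brown); print("grip px",len(g),cv2.minAreaRect(g.astype(np.float32)))
g2=comp(w["case"],(445,160,70,45),brown); print("grip px case",len(g2),cv2.minAreaRect(g2.astype(np.float32)))
bb=comp(w["case"],(430,165,70,90),grey);show("turner blade caseview",w["case"],bb,.0025)
c=w["case"]
for z in(.036,):
  p=comp(c,(195,110,190,165),lambda im,h:(h[...,2]<70)); show("case dark",c,p,z)
# grey linings = bay floors
for n,roi in(("bayR",(293,145,70,120)),("bayL",(210,140,75,125))):
    p=comp(c,roi,lambda im,h:(h[...,2]>70)&(h[...,2]<150)); show(n,c,p,.006)
E
```

```text
knife handle 1545 [251 182] [289 257] c [ 0.5515 -0.3124] size [115.5  31.7] ang 2.876
knife blade 952 [259 105] [289 167] c [ 0.4292 -0.3081] size [96.9 25.5] ang 0.303
tip [ 0.3827 -0.3217  0.0115]
turner blade 3500 [264 163] [350 251] c [0.5526 0.2947] size [147.8  90.4] ang 0.596
grip px 483 ((270.0, 174.0), (20.0, 34.0), 90.0)
grip px case 202 ((491.03887939453125, 182.12474060058594), (11.399173736572266, 29.492328643798828), 50.90614700317383)
turner blade caseview 2604 [432 167] [495 247] c [0.5478 0.3153] size [131.1 130.3] ang 0.596
case dark 6305 [208 117] [370 274] c [0.5517 0.0017] size [239.4 224.4] ang 3.074
bayR 6938 [293 147] [362 261] c [0.5648 0.058 ] size [177.3 102.7] ang 3.079
bayL 7511 [216 143] [284 258] c [ 0.5572 -0.053 ] size [177.8 103.8] ang 3.08
```

Run:
```python
from seg import *
import pickle
w=pickle.load(open("w1.pkl","rb")); t,c=w["tur"],w["case"]
g=comp(t,(240,150,60,45),brown);g2=comp(c,(440,150,75,55),brown)
e1=g[g[:,0]<=g[:,0].min()+4].mean(0);e2=g2[g2[:,0]>=g2[:,0].max()-4].mean(0)
P,err=tri(t,e1,c,e2);print(e1,e2,P.round(4),err)
P2,err2=tri(t,g.mean(0),c,g2.mean(0));print(P2.round(4),err2)
xt=np.array([np.cos(.596),np.sin(.596)]);H=np.array([.5136,.2683])
for p in(P,P2):
    d=p[:2]-H;a=d@xt;l=d@[-xt[1],xt[0]];print("along",a,"lat",l,"q",np.arctan2(p[2]-.014,a),"r",np.hypot(a,p[2]-.014))
print("cam pos",t["o"],c["o"])
# feasibility of knife fold yaw sweep
piv=np.array([.4838,-.2940]);th=2.876
q=down(0)
for off in(0,np.pi):
  for qq in(2.57,1.3,.1):
    ba=th+np.pi-qq; b=np.array([np.cos(ba),np.sin(ba)]);bk=np.array([b[1],-b[0]])  # back
    p=piv+.07*b+.026*bk; j=robot.solve_ik([*p,.006],down(ba+off)); print(off,qq,p.round(3),bk.round(2),None if j is None else j.round(2))
```

```text
[255.71794872 177.        ] [501.24324324 176.45945946] [0.4822 0.2428 0.1722] 0.005670082608389762
[0.4883 0.2543 0.1441] 0.0003044111044262649
along -0.040313638404747304 lat -0.003481751467792865 q 1.8203401568184872 r 0.16323826102828043
along -0.028816388212143027 lat 0.0026257211292344436 q 1.7887978151794228 r 0.1332372015151605
cam pos [0.42658164 0.27148138 0.47647327] [0.42696147 0.00171672 0.47664732]
0 2.57 [ 0.409 -0.29 ] [-0.3   0.95] [-0.67  0.21  2.16 -0.    0.77  2.17]
0 1.3 [ 0.458 -0.364] [-1.   -0.01] [-0.71  0.34  1.98 -0.    0.82  0.85]
0 0.1 [ 0.54  -0.343] [-0.36 -0.93] [-0.61  0.43  1.86 -0.    0.86 -0.24]
3.141592653589793 2.57 [ 0.409 -0.29 ] [-0.3   0.95] [-0.67  0.21  2.16 -0.    0.77 -0.97]
3.141592653589793 1.3 [ 0.458 -0.364] [-1.   -0.01] [-0.71  0.34  1.98 -0.    0.82 -2.29]
3.141592653589793 0.1 [ 0.54  -0.343] [-0.36 -0.93] None
```

The checks agree:
- Knife blade length is 105 mm and handle width about 32 mm.
- Turner handle angle is q≈1.8.
- Bays measure 178×103 mm.

Now I fold the knife, using the closed fingers as a pusher that turns with the blade.

Run:
```python
from h import *
piv=np.array([.4838,-.2940]);th=2.876
def pose(qq,lat,r=.07,z=.006):
    ba=th+np.pi-qq; b=np.array([np.cos(ba),np.sin(ba)]);bk=np.array([b[1],-b[0]])
    return [*(piv+r*b+lat*bk),z],down(ba)
robot.close(20)
p,o=pose(2.57,.044,z=.08); robot.move_to(p,o)
p,o=pose(2.57,.044); robot.move_l(p,o,.15)
for q in np.linspace(2.57,.06,14):
    p,o=pose(q,.026); robot.move_l(p,o,.15)
print(robot.observe()["ft_force"].round(2),robot.observe()["time_s"])
p,o=pose(.06,.045);robot.move_l(p,o,.15)
p,o=pose(.06,.045,z=.12);robot.move_l(p,o,.25)
robot.open_jaws()
k=np.array([np.cos(th),np.sin(th)]);C=piv-.058*k
for yaw in(th-np.pi/2,th+np.pi/2):
    print(yaw,robot.solve_ik([*C,.005],down(yaw)))
C2=C-.0*k+np.array([-.08,0])
robot.move_to([*(C+.0*k),.22],down(th-np.pi/2)); robot.hold(.2)
c=cam("wrist");cv2.imwrite("pics/k2.png",c["bgr"]);print(robot.observe()["time_s"])
import pickle;pickle.dump(c,open("w2.pkl","wb"))
```

```text
[-0.53  0.16 -0.75] 15.2917
1.3052036732051033 [-0.56028171  0.40113577  1.89789856  0.          0.84255832 -1.86548538]
4.446796326794896 [-5.60281706e-01  4.01135771e-01  1.89789856e+00 -4.44089210e-16
  8.42558322e-01  1.27610727e+00]
19.1417
```

View pics/k2.png

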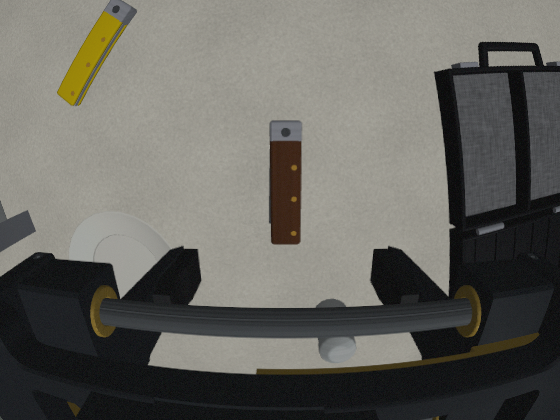

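The view shows the knife handle at (285,182) with the blade nearly shut, a thin sliver at (270,205). I'll check the centre, pinch, lift and place it in bay 1.

Run:
```python
from seg import *
import pickle
c=pickle.load(open("w2.pkl","rb"))
p=comp(c,(255,110,60,140),brown); r=rect(onz(c,p,.02)); print("handle",r[0].round(4),np.round(r[1],1),r[2])
a=r[2] if np.cos(r[2])<0 else r[2]-np.pi
k=np.array([np.cos(a),np.sin(a)])
C=r[0]-57.8e-3*k+.07*k if r[1][0]<125 else r[0]
print("C",C.round(4),a, "old",(np.array([.4838,-.2940])-.058*np.array([np.cos(2.876),np.sin(2.876)])).round(4))
yaw=2.876-np.pi/2
if np.hypot(*(C-[.5397,-.3092]))<.008:
    robot.move_l([*C,.1],down(yaw),.25); robot.move_l([*C,.005],down(yaw),.12)
    robot.close(20); robot.hold(.3); o=robot.observe(); print("width",o["width"],o["ft_force"].round(2))
    robot.move_l([*C,.13],down(yaw),.15); robot.hold(.2); o=robot.observe(); print("lift width",o["width"],o["ft_force"].round(2),o["time_s"])
```

```text
handle [ 0.5515 -0.312 ] [116.2  31.9] 2.8691912214910382
C [ 0.5398 -0.3087] 2.8691912214910382 old [ 0.5398 -0.3092]
width 0.033559679346881414 [-0.76 -0.04  0.62]
lift width 0.03374657948151565 [ 0.7  -0.09 -2.12] 23.0583
```

Run:
```python
from h import *
B=[.5572,-.053]; q=down(3.08-np.pi/2)
robot.move_to([*B,.13],q); robot.move_l([*B,.03],q,.15); robot.move_l([*B,.0115],q,.05)
robot.hold(.2); o=robot.observe(); print("down",o["eef_pos"].round(4),o["ft_force"].round(2),o["width"])
robot.close(4); robot.open_jaws(); o=robot.observe(); print("open",o["width"],o["ft_force"].round(2),o["eef_pos"].round(4))
robot.move_l([*B,.07],q,.1); robot.open_jaws(); robot.move_l([.5572,-.053,.25],q,.3)
o=robot.observe(); print(o["width"],o["time_s"]); robot.hold(.2)
c=cam("wrist");cv2.imwrite("pics/k3.png",c["bgr"])
```

```text
down [ 0.5571 -0.0529  0.0114] [ 0.32 -0.23 -2.67] 0.0340244254866021
open 0.07330355757186266 [-1.27 -4.01  0.65] [ 0.5573 -0.0538  0.0117]
0.08798621220120532 28.2167
```

View pics/k3.png

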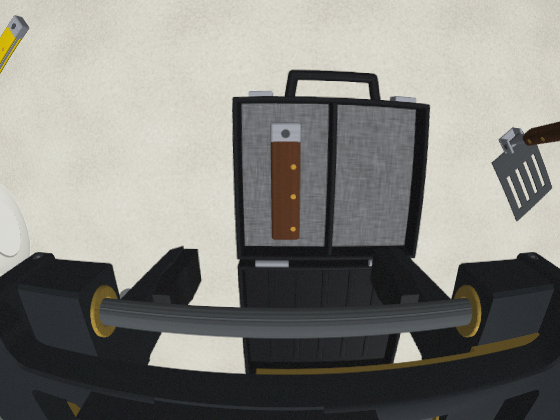

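Knife lies flat in bay 1 at (286,182), and the divider and walls are untouched. The turner is unchanged. Next: fold the turner's handle.

Run:
```python
from seg import *
import pickle
s=cam("scene"); print("oil foot~",onz(s,[435,345],0).round(3))
a=.596;H=np.array([.5136,.2683]);xt=np.array([np.cos(a),np.sin(a)])
ok=[y for y in(a-np.pi/2,a+np.pi/2) if robot.solve_ik([*H,.1],down(y)) is not None]; 
ok=[y for y in ok if robot.solve_ik([.565,.058,.02],down(y-.658)) is not None]; print(ok); yaw=ok[0]; q=down(yaw)
W=lambda x,z:[*(H+x*xt),z]
robot.close(20)
robot.move_to(W(-.085,.24),q); robot.move_l(W(-.085,.115),q,.25)
for k in(1.57,1.3,1.05,.8,.55,.3,.12,0):
    r=.112; robot.move_l(W(r*np.cos(k)-.008*np.sin(k)-.009,.0138+r*np.sin(k)+.008*np.cos(k)),q,.12)
    print(k,robot.observe()["ft_force"].round(2))
print(robot.observe()["eef_pos"].round(4))
robot.move_l(W(.10,.1),q,.25); robot.open_jaws()
robot.move_to(W(.05,.25),q); robot.hold(.2)
c=cam("wrist");cv2.imwrite("pics/t2.png",c["bgr"]);pickle.dump(c,open("w3.pkl","wb"));print(robot.observe()["time_s"])
```

```text
oil foot~ [[0.662 0.479 0.   ]]
[-0.9747963267948966, 2.1667963267948966]
1.57 [-0.19 -0.08  0.57]
1.3 [-0.92  0.91  0.04]
1.05 [-0.59 -0.21  0.74]
0.8 [-0.32 -0.18 -0.15]
0.55 [0.64 0.03 0.66]
0.3 [-0.81  0.31  0.03]
0.12 [ 0.19 -0.6   0.38]
0 [1.29 1.01 2.48]
[0.5995 0.3265 0.0224]
38.9833
```

View pics/t2.png

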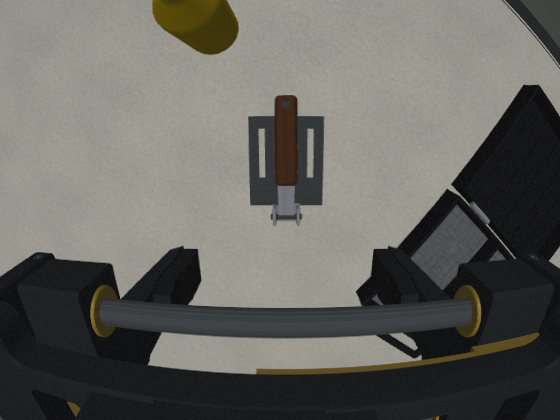

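The handle is folded over the blade: grip at (286,140), blade (249–323, 116–205), aligned. I'll press it home a little, then grasp, lift and place.

Run:
```python
from seg import *
import pickle
c=pickle.load(open("w3.pkl","rb"))
p=comp(c,(265,85,45,110),brown); g=rect(onz(c,p,.018)); print("grip",g[0].round(4),np.round(g[1],1),g[2])
p=comp(c,(240,108,95,101),lambda im,h:(h[...,2]<115)); P=onz(c,p,.0025)
a=.596;xt=np.array([np.cos(a),np.sin(a)]);yt=np.array([-xt[1],xt[0]])
u,v=P[:,:2]@xt,P[:,:2]@yt; print("blade lateral",v.min(),v.max(),"along",u.min(),u.max())
O0=np.array([.5682,.3053]); print("pred lateral",O0@yt,"along",O0@xt, "grip ctr pred",(O0+.026*xt).round(4))
vm=(v.min()+v.max())/2; gl=g[0]@yt; ga=g[0]@xt-.026
print("origin est along from grip",ga,"lat blade",vm,"lat grip",gl)
```

```text
grip [0.5899 0.32  ] [104.   25.8] 0.59552176847266
blade lateral -0.111135181479899 -0.020766667319034558 along 0.5816146727454788 0.7050805692825105
pred lateral -0.06628898197963642 along 0.6416113316238293 grip ctr pred [0.5897 0.3199]
origin est along from grip 0.6418262229982727 lat blade -0.06595092439946677 lat grip -0.06630848629073485
```

Run:
```python
from h import *
a=.596;xt=np.array([np.cos(a),np.sin(a)]);O=np.array([.5684,.3053]);yaw=a-np.pi/2;q=down(yaw)
G=O-.010*xt
robot.move_l([*G,.08],q,.25); robot.move_l([*G,.0055],q,.12); robot.close(30); robot.hold(.3)
print("w",robot.observe()["width"])
robot.move_l([*G,.13],q,.12); robot.hold(.2); o=robot.observe(); print("lift",o["width"],o["ft_force"].round(2),o["wrist_torque"].round(3))
ca=-.062;q2=down(ca-np.pi/2);cx=np.array([np.cos(ca),np.sin(ca)])
B=np.array([.5644,.0574])+(-.0115)*cx
robot.move_to([*B,.13],q2); robot.move_l([*B,.055],q2,.15); robot.hold(.2)
c=cam("scene");im=cv2.resize(c["bgr"][160:340,150:390],None,fx=3,fy=3);cv2.imwrite("pics/t3.png",im)
c=cam("wrist");cv2.imwrite("pics/t3w.png",c["bgr"]);print(robot.observe()["time_s"],robot.observe()["width"])
cv2.imwrite("pics/t3m.png",np.hstack([cv2.resize(im,(400,300)),cv2.resize(c["bgr"],(400,300))]))
```

```text
w 0.025702037430131323
lift 0.025747554224994307 [ 0.02  0.38 -1.73] [-0.023  0.1   -0.   ]
45.1417 0.025717631971711275
```

View pics/t3m.png

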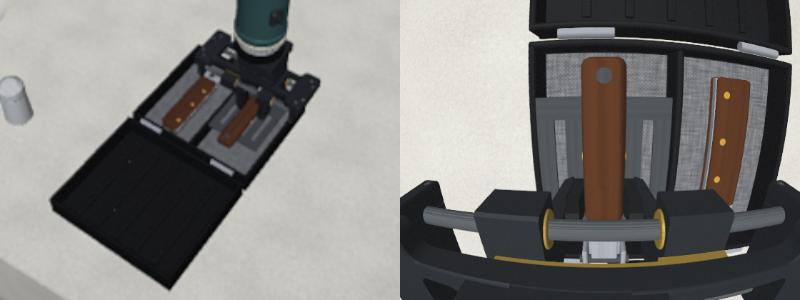

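The scene view shows the turner level over bay 0. In the wrist view the blade (536–672) is centred between the wall and the divider. I'll lower it and release.

Run:
```python
from h import *
ca=-.062;q2=down(ca-np.pi/2);cx=np.array([np.cos(ca),np.sin(ca)])
B=np.array([.5644,.0574])+(-.0115)*cx
robot.move_l([*B,.03],q2,.08)
f0=robot.observe()["ft_force"]; print(f0.round(2))
robot.move_l([*B,.0115],q2,.04); robot.hold(.2); o=robot.observe(); print("down",o["eef_pos"].round(4),o["ft_force"].round(2),o["width"])
robot.close(4); robot.open_jaws(); o=robot.observe(); print("open",o["width"],o["ft_force"].round(2))
robot.move_l([*B,.07],q2,.1); robot.open_jaws(); robot.move_l([*B,.3],q2,.3); robot.hold(.3)
c=cam("wrist"); s=cam("scene"); o=robot.observe(); print(o["width"],o["ft_force"].round(2),o["time_s"])
import pickle;pickle.dump(c,open("w4.pkl","wb"))
cv2.imwrite("pics/f.png",np.hstack([cv2.resize(s["bgr"],(400,300)),cv2.resize(c["bgr"],(400,300))]))
```

```text
[ 0.33  0.59 -2.28]
down [0.5528 0.0581 0.0114] [-1.64  0.37  0.29] 0.025605612881204762
open 0.07336818740350799 [-0.39 -7.1   1.27]
0.0878956962885572 [-0.84  0.89 -0.47] 49.7833
```

View pics/f.png

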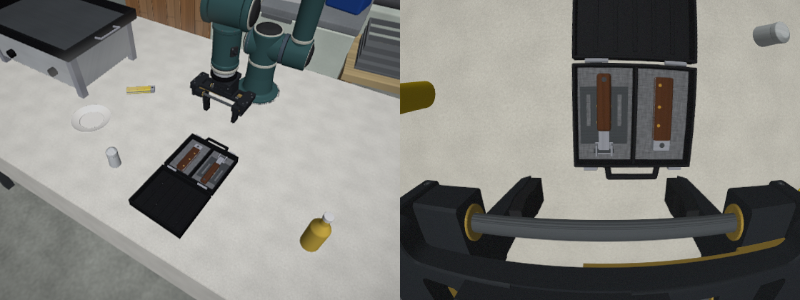

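Both tools lie in their bays at (663,115) and (603,115), and the bystanders stand. I'll do one numerical check, then hand in.

Run:
```python
from seg import *
import pickle
c=pickle.load(open("w4.pkl","rb"))
ex=np.array([np.cos(-.062),np.sin(-.062)]);ey=np.array([-ex[1],ex[0]])
for n,roi,B,off in(("knife",(345,98,45,105),[.5572,-.053],.0122),("turner grip",(265,98,45,90),[.5644,.0574],0)):
    r=rect(onz(c,comp(c,roi,brown),.026)); d=r[0]-B; print(n,np.round(r[1],1),round(r[2],3),"in bay",(d@ex).round(4),(d@ey).round(4))
robot.finish_job()
```

```text
knife [117.8  35.6] 3.079 in bay 0.013 0.0027
turner grip [103.   26.1] 3.078 in bay 0.0241 0.0006
the job is handed in; nothing more can be done
```

I folded both tools and laid them in the case, then handed the job in at about 50 s of the 69 s allowed. The simulator gives no verdict, so the result rests on the checks below.

- **Knife:** I pushed the blade round with the closed fingers and pinched it home; the grip closed to 33.7 mm on the 34 mm handle. It lies in bay 1. The last view puts the brown part of its handle 13 mm along x from the bay centre, where it should sit 12 mm off, and 3 mm across. That puts the whole knife about 1 mm off along x.
- **Turner:** I pushed the handle down onto the blade, picked the tool up by its grip and set it down in bay 0. The grip centre is 24 mm along x, where it should sit about 26 mm off, and 1 mm across. I checked it folded by eye only and did not measure the hinge angle.
- **Both:** They are aligned with the case to within about 0.005 rad, released, and the gripper was clear of everything. The case walls stopped the fingers at a 73 mm opening, with only 4–7 N on the wrist. They opened fully once lifted out.
- **Bystanders:** In the last pictures the plate, oil bottle and salt shaker are upright and look unmoved; I did not re-measure their positions.

No check failed. The one disagreement was the first triangulation of the turner handle's end, which gave a length of 163 mm instead of 145 mm, so I used it only for the handle's angle.

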